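Clear the charger into the hanging pack tray

ROBOT

A 6-joint arm with a two-finger parallel gripper is mounted at the origin on the work surface. World frame = base frame: x ahead of the robot, y to its left, z up, the work surface at z = 0. Lengths are in mm, angles in rad, forces in N, time in s.
With the tool pointing down it reaches from about 350 to 975 mm from the base axis. Payload 7.1 kg.
Tool frame: the origin (TCP) lies on the front face of the gripper's body, between the roots of the fingers; the fingertips stand 80 mm ahead of it and the grasp point (between the pads) lies 61 mm ahead of it (env.tips_ahead is the distance from the TCP to the fingertips, in mm); z points along the fingers, y is the direction in which the jaws open and shut (so a half turn about z gives the same grasp; the last joint's range is limited). The gripper opens to 88 mm and grips with 3 to 60 N. Pads are 20 mm wide; open, the fingers measure 115 mm over their backs; the gripper's body (75 mm by 178 mm) begins 61 mm behind the grasp point.
Start: joints at [-1.179, 0.423, 1.63, -0, 1.089, -0.019], TCP at [249.605, -572.977, 302.675] pointing down, gripper open.
Joint ranges: [-3, 3], [-0.9, 2.11], [0.09, 2.58], [-1.31, 4.45], [0.11, 2.69], [-2.54, 2.54]. Speed limits (rad/s): [2.39, 2.39, 3.01, 3.14, 3.14, 3.14].

INTERFACE

Orientations are given as a unit quaternion [x, y, z, w].
In Python, from station import env, set_gripper, viewer, workorder gives the robot as it stands. Calls block until the motion is done:
- env.reach(position, orientation): joint-space move of the TCP to a pose.
- env.move_l(position, rot=None, rate=150, f_stop=None): straight line of the TCP; rot=None keeps the orientation; rate is the mean speed in mm/s. With f_stop (N) it stops when the force on the tool has changed by that much, and returns True; else False.
- env.move_joints(angles): joint-space move.
- set_gripper(opening): finger opening in mm; the grip force is fixed at half the most; returns when the fingers have stopped.
- env.hold(seconds).
- env.ik(position, orientation): joint angles nearest the present ones, or None.
- env.read_state(): the state.
- viewer.camera(name): name is "side" or "top" or "wrist"; returns the picture (384x512x3 uint8, blue, green, red); there is no depth.
- viewer.camera_params(name): a dict with "fx", "fy", "cx", "cy" (pixels), "pose" (4x4, takes a point from camera to world coordinates); the wrist camera has in their place "tool_from_camera" (4x4, takes a point from camera to tool coordinates, whose origin is the TCP and whose axes are the flange's). Camera axes: x right, y up, looking along -z (the intrinsics and any distortion apply to the point x, -y, -z); pixel columns grow to the right and rows downward; lengths in mm; the calibration is good to about 2 mm. A picture is of the moment at which its call begins: read the wrist's pose just before it. camera_params takes no time and is no camera call.
A pose or a line that the arm cannot do raises env.IKError and nothing moves.
- workorder.sign_off(): hands the job in, once; it reports no verdict.
The state is a dict: "time_s": time; "qpos": joint angles; "dq": joint speeds; "tau": joint torques, N m; "tool_pos": TCP position; "orientation": TCP orientation; "force": force on the tool from outside, world axes, zero at the start; "wrist_torque": the same for the moment, N m; "width": finger opening in mm.
Only numpy, scipy, OpenCV 4.12 (cv2) and the standard library are available. Lean on these libraries where they do the work, as an engineer would, in place of code of your own. Each camera call takes 0.05 s, during which the arm holds its last target.

TASK

Switch the pack charger off at its toggle and hang the empty steel tray on the rack: hook it into the upper slots of both uprights and push it down until the pin locks it. Only then pull every battery pack out of the charger and put it in the hung tray, down between the lips and the web. Leave the other things on the bench where they are.

Things in the scene. Friction and masses are not known exactly. Their poses are not given: they have to be found in the camera images.
- charger: Grey four-bay charger, fixed, 84 (x) x 300 (y) x 45 mm high; origin under its middle, front faces -x. Plug wells in its top, 34 mm deep, on its centre line at y = -110, -50, 10, 70 mm (12 mm between neighbouring cases); some are empty. A sprung detent in each well's +x wall holds the plug's groove: it pulls straight up with 10 to 20 N over the first 10 mm, then comes freely.
- power (a joint): The charger's power toggle: a 40 mm steel lever on top of the charger at its +y end (y = 127 mm), pivot 47 mm above the table, turning about the charger's y axis. 0 = ON, leaning 0.5 rad to the front (-x); 1.0 = OFF, leaning 0.5 rad to the back (+x). It stays where it is left; about 2 N at the ball moves it.
- power_tip (a point): Centre of the black 16 mm ball at the end of the toggle.
- rack: Bench rack, fixed: two grey slotted uprights 42 mm wide, 152 mm tall, facing -x, on a black 6 mm base plate (x -50 to 140 mm). Origin on the table under the middle of the hung tray. Upright faces at x = 56 mm, 4 mm thick, centre lines at y = -100 and 100 mm. Each has two slots 14 mm wide, 38 mm tall: the upper from z = 104 to 142 mm, the lower from 48 to 86 mm.
- lockpin (a joint): Round-nosed sprung locking pin in the rack's cross rail between the uprights, at y = 0, z = 80 mm. 0 = out (3.5 mm proud of the upright faces), 0.007 = pushed in. As the tray goes down, a bar on its back pushes the pin in (about 10 N downwards); with the tray fully down the pin springs out above the bar and locks it.
- rack_seat (a point): Point on the rack, 60 mm above its origin, axes along the rack's: where the tray's origin lies when the tray hangs fully down on the upper slots.
- tray: Bright steel tray, 120 (x) x 240 (y) mm, 0.45 kg, first standing flat on the table. Front is -x; origin on its underside, mid-width, 55 mm from the back plate's outer face and 65 mm from the front. Floor 4 mm thick, front and end lips 44 mm high, back plate 62 mm high; a web across the middle parts it into two compartments of 111 (x) x 111 (y) mm, centred at x = -5, y = -60 and 60 mm.
- tray_web (a point): Point on the top edge of the tray's carrying web, straight above the tray's origin. The web is 10 mm thick, running front to back at y = 0 over the tray's whole depth, its top 50 mm above the tray's underside. The tray is carried by it; the centre of mass lies straight below this point.
- tray_hook (a point): Middle between the tray's two hooks (at y = -100 and 100 mm from here), on the back plate's outer face, 44 mm above the underside. Each hook is 8 mm wide: a neck 10 mm high, then from 6 to 10 mm behind the plate a tongue reaching 18 mm below the neck. The tongues pass the slots with the tray 18 to 28 mm above its hung height, then drop behind the uprights until the necks rest on the slots' feet.
- pack1: Battery pack: dark case 44 (x) x 48 (y) x 50 mm on a grey plug 34 x 38 x 34 mm, 84 mm high overall, 0.24 kg. Origin at mid height: 42 mm above the plug's foot, 42 mm below the case's flat top; z runs from plug to case. Starts plugged in a charger bay, plug down, axes along the charger's, case 45 to 95 mm above the table. None if absent.
- pack2: Battery pack: dark case 44 (x) x 48 (y) x 50 mm on a grey plug 34 x 38 x 34 mm, 84 mm high overall, 0.24 kg. Origin at mid height: 42 mm above the plug's foot, 42 mm below the case's flat top; z runs from plug to case. Starts plugged in a charger bay, plug down, axes along the charger's, case 45 to 95 mm above the table. None if absent.
- pack3: Battery pack: dark case 44 (x) x 48 (y) x 50 mm on a grey plug 34 x 38 x 34 mm, 84 mm high overall, 0.24 kg. Origin at mid height: 42 mm above the plug's foot, 42 mm below the case's flat top; z runs from plug to case. Starts plugged in a charger bay, plug down, axes along the charger's, case 45 to 95 mm above the table. None if absent.
- pack4: Battery pack: dark case 44 (x) x 48 (y) x 50 mm on a grey plug 34 x 38 x 34 mm, 84 mm high overall, 0.24 kg. Origin at mid height: 42 mm above the plug's foot, 42 mm below the case's flat top; z runs from plug to case. Starts plugged in a charger bay, plug down, axes along the charger's, case 45 to 95 mm above the table. None if absent.
- motor: Bystander: small black and silver stepper motor, 42 x 42 x 48 mm with a 22 mm shaft on top; origin under its middle.
- gusset: Bystander: cast aluminium corner bracket, about 40 mm each way; origin under its middle.
- offcut: Bystander: 160 mm offcut of black 20 x 20 mm extrusion along its x; origin under its middle.
- tape: Bystander: white roll of tape lying flat, 76 mm across, 18 mm high; origin under its middle.
- driver: Bystander: screwdriver with a black handle, 170 mm long, lying along its x; origin under its middle.
- spanner: Bystander: steel spanner, 140 mm long, lying along its x; origin under its middle.
- bearing: Bystander: steel bearing, 22 mm across and 14 mm high; origin under its middle.
There are look-alikes about, which are no part of the job. Leave any green or orange look-alike of the pack1 alone.

How it is judged:
By the outcome, as a careful person would: the job done as asked, in the order asked, and still so for the second after the job is handed in, with the robot touching nothing.
Of pack1, pack2, pack3, pack4 only 2 to 3 are there at a start; the rules pass over those that are not, and their reading is None.
At some moment in a run one of tray may be knocked a few centimetres aside while the robot is not near it.
Once in a run the grip may slacken for a moment while it holds something.
It also fails if it takes over 210 s, if anything falls off the work surface, if the arm or the gripper's body presses on something with over 40 N, if the wrist force passes 120 N, or if a joint passes its speed limit or range.

## Working session

There is one attempt and no reset: what is moved stays moved. The work goes in short steps, each a Python script; the robot and the scene stay as the last script left them, time stands still between calls to the robot, and variables do not carry over. Pictures are saved under pics/ and viewed, and the job is handed in when it is done.

```bash
ls; mkdir -p pics; python3 - <<'E'
from station import env, set_gripper, viewer, workorder
import cv2, numpy as np
for n in ["side","top","wrist"]:
    cv2.imwrite(f"pics/{n}0.png",viewer.camera(n))
    p=viewer.camera_params(n); print(n,{k:(np.round(v,3).tolist() if not isinstance(v,str) else v) for k,v in p.items()})
print(env.read_state())
E
```

```text
pics
side {'fx': 435.184, 'fy': 435.184, 'cx': 255.784, 'cy': 188.806, 'pose': [[0.966, 0.214, -0.148, 389.666], [-0.26, 0.757, -0.599, -715.767], [-0.016, 0.617, 0.787, 959.449], [0.0, 0.0, 0.0, 1.0]]}
top {'fx': 374.822, 'fy': 374.822, 'cx': 254.137, 'cy': 193.081, 'pose': [[-0.136, 0.97, -0.203, 387.403], [-0.991, -0.134, 0.024, -39.121], [-0.004, 0.204, 0.979, 1041.267], [0.0, 0.0, 0.0, 1.0]]}
wrist {'fx': 341.308, 'fy': 341.308, 'cx': 250.362, 'cy': 195.489, 'tool_from_camera': [[-0.002, 0.97, 0.244, 66.283], [1.0, 0.002, 0.0, -1.311], [-0.0, 0.244, -0.97, -81.557], [0.0, 0.0, 0.0, 1.0]]}
{'time_s': 0.15, 'qpos': array([-1.17899353e+00,  4.23653673e-01,  1.63048575e+00, -7.46471623e-06,
        1.08860236e+00, -1.90404273e-02]), 'dq': array([ 0.0023389 , -0.00226855,  0.00014496,  0.00021742, -0.00120616,
       -0.0006346 ]), 'tau': array([ 2.36524183e-04, -5.44984496e+01, -2.73919988e+01,  6.43477309e-02,
        2.04514945e-02, -7.57201542e-05]), 'tool_pos': array([ 249.48773296, -572.68723099,  302.09875666]), 'orientation': array([ 9.78974556e-01,  2.03981589e-01, -1.09718027e-04, -5.64003280e-04]), 'force': array([ 0.19442117, -0.187936  ,  0.47084983]), 'wrist_torque': array([-0.00480101, -0.03210819,  0.04109353]), 'width': 88.08701331124935}
```

View pics/side0.png

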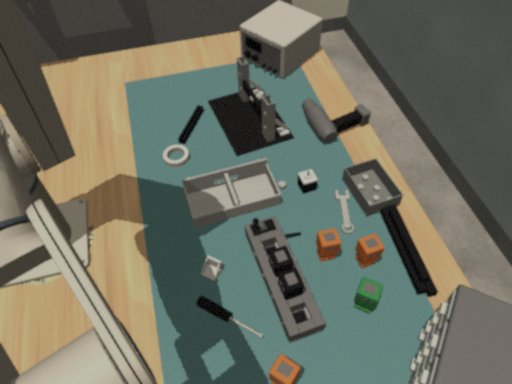

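View pics/top0.png

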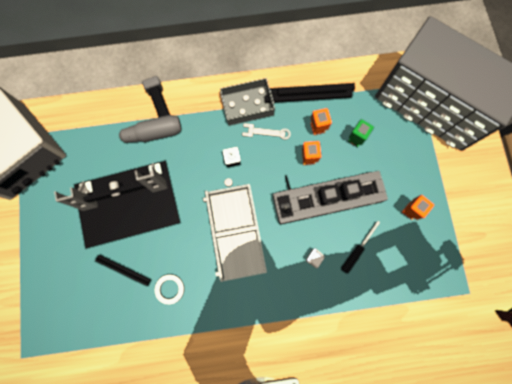

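View pics/wrist0.png

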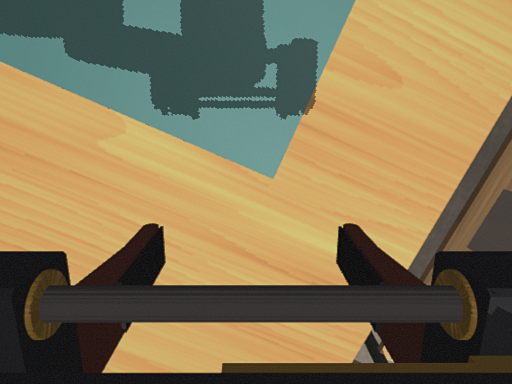

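```bash
cat > h.py <<'E'
from station import env, set_gripper, viewer, workorder
import cv2, numpy as np
from scipy.spatial.transform import Rotation as R
def cam(name):
    p=viewer.camera_params(name)
    if 'pose' in p: T=np.array(p['pose'])
    else:
        s=env.read_state(); W=np.eye(4); W[:3,:3]=R.from_quat(s['orientation']).as_matrix(); W[:3,3]=s['tool_pos']
        T=W@np.array(p['tool_from_camera'])
    return p,T
def ray(c,u,v):
    p,T=c; d=np.array([(u-p['cx'])/p['fx'],-(v-p['cy'])/p['fy'],-1.0])
    return T[:3,3],T[:3,:3]@d
def plane(c,uv,z):
    o,d=ray(c,*uv); return o+d*(z-o[2])/d[2]
def proj(c,P):
    p,T=c; q=T[:3,:3].T@(np.asarray(P,float)-T[:3,3])
    return np.array([p['cx']+p['fx']*q[0]/-q[2],p['cy']-p['fy']*q[1]/-q[2]])
def tri(c1,a,c2,b):
    o1,d1=ray(c1,*a);o2,d2=ray(c2,*b)
    A=np.stack([d1,-d2],1);t=np.linalg.lstsq(A,o2-o1,rcond=None)[0]
    P,Q=o1+t[0]*d1,o2+t[1]*d2; return (P+Q)/2,np.linalg.norm(P-Q)
def down(yaw):
    # tool z down; tool x axis at world angle yaw; tool y = z x x
    x=np.array([np.cos(yaw),np.sin(yaw),0]);z=np.array([0,0,-1.]);y=np.cross(z,x)
    return R.from_matrix(np.stack([x,y,z],1)).as_quat()
def crop(im,x0,y0,x1,y1,k,name):
    cv2.imwrite('pics/'+name,cv2.resize(im[y0:y1,x0:x1],None,fx=k,fy=k,interpolation=cv2.INTER_CUBIC))
E
python3 - <<'E'
from h import *
t=cv2.imread('pics/top0.png');s=cv2.imread('pics/side0.png')
crop(t,190,140,410,290,3.6,'t_ch.png');crop(s,230,200,340,340,4.2,'s_ch.png');crop(t,30,130,210,250,4.4,'t_rk.png')
crop(s,170,50,320,230,3.3,'s_tr.png')
E
```

```text
(no output)
```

View pics/t_ch.png

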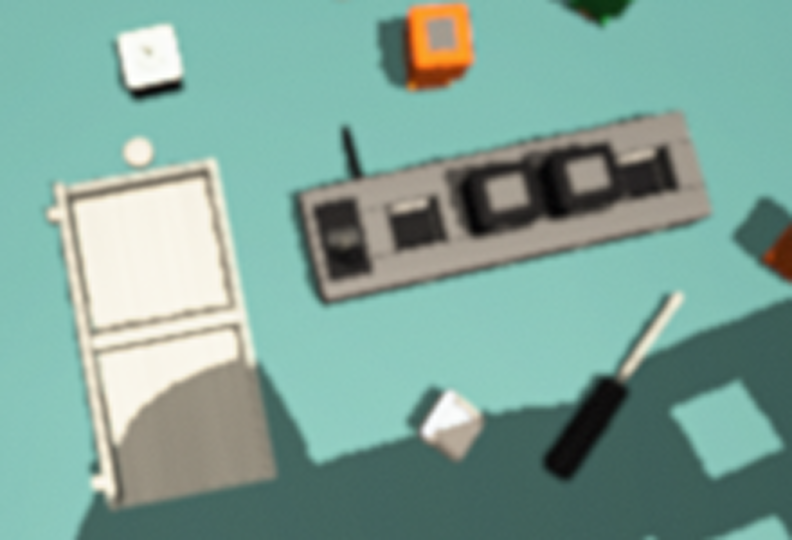

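View pics/s_ch.png

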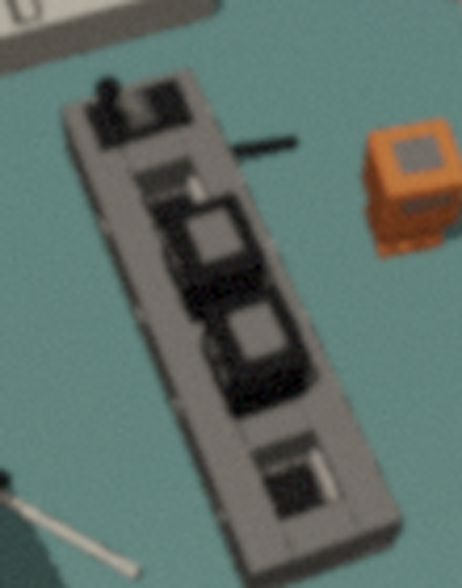

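View pics/t_rk.png

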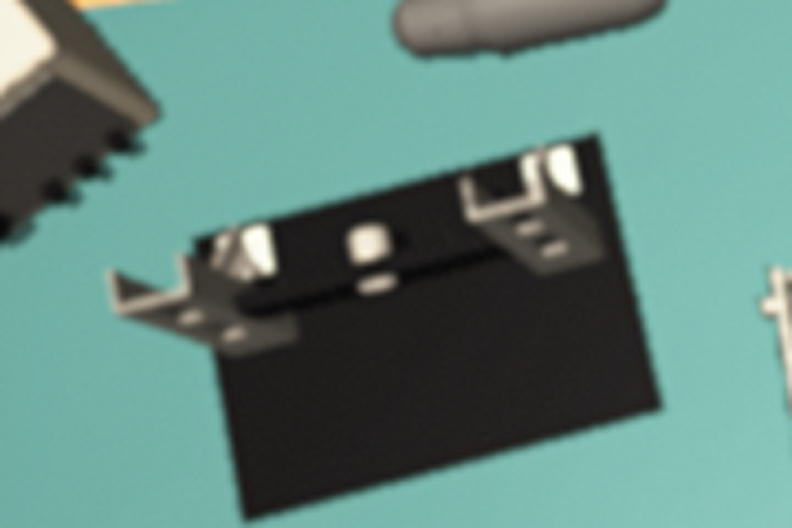

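View pics/s_tr.png

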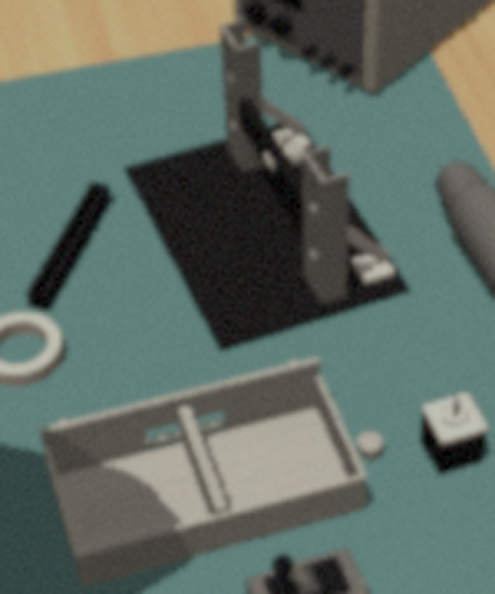

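```bash
python3 - <<'E'
from h import *
c=cam('top')
def f(pts,k,o,z): return np.array([plane(c,np.array(p)/k+o,z) for p in pts])
ch=f([(296,190),(682,112),(710,213),(325,300)],3.6,(190,140),45)
rk=f([(195,240),(597,135),(660,408),(245,520)],4.4,(30,130),6)
tr=f([(58,190),(213,158),(276,476),(118,507)],3.6,(190,140),44); 
for n,a in (('ch',ch),('rk',rk),('tr',tr)):
    print(n,a.round(0).tolist(),'mean',a.mean(0).round(1),'edges',[np.linalg.norm(a[i]-a[(i+1)%4]).round(1) for i in range(4)],[np.degrees(np.arctan2(*(a[(i+1)%4]-a[i])[1::-1])).round(1) for i in range(4)])
for p,z in (((505,195),95),((583,175),95)): print(f([p],3.6,(190,140),z))
print('tip?',f([(345,240)],3.6,(190,140),82))
E
```

```text
ch [[588.0, -112.0, 45.0], [608.0, -412.0, 45.0], [528.0, -417.0, 45.0], [502.0, -121.0, 45.0]] mean [ 556.3 -265.7   45. ] edges [np.float64(301.0), np.float64(80.0), np.float64(297.1), np.float64(85.9)] [np.float64(-86.2), np.float64(-176.6), np.float64(94.9), np.float64(6.1)]
rk [[696.0, 438.0, 6.0], [731.0, 175.0, 6.0], [547.0, 151.0, 6.0], [512.0, 414.0, 6.0]] mean [621.6 294.7   6. ] edges [np.float64(265.9), np.float64(185.8), np.float64(265.5), np.float64(185.7)] [np.float64(-82.5), np.float64(-172.7), np.float64(97.5), np.float64(7.4)]
tr [[613.0, 66.0, 44.0], [621.0, -53.0, 44.0], [381.0, -67.0, 44.0], [375.0, 49.0, 44.0]] mean [497.4  -1.3  44. ] edges [np.float64(119.6), np.float64(240.6), np.float64(116.0), np.float64(238.4)] [np.float64(-85.9), np.float64(-176.8), np.float64(93.0), np.float64(4.1)]
[[ 553.60188827 -255.8823007    95.        ]]
[[ 560.35285749 -313.854552     95.        ]]
tip? [[ 539.09671114 -138.90000936   82.        ]]
```

```bash
python3 - <<'E'
from h import *
yaw=np.radians(4.5)
env.reach([490,-262,330],down(yaw)); env.hold(0.3)
s=env.read_state(); print(s['tool_pos'],s['time_s'],s['qpos'].round(2))
c=cam('wrist'); im=viewer.camera('wrist'); cv2.imwrite('pics/w1.png',im)
np.save('w1.npy',c[1])
print(proj(c,[556,-266,45]))
E
```

```text
[ 489.75379657 -262.55844557  329.91865627] 1.9167 [-0.51  0.29  1.76 -0.    1.09  0.98]
[259.78713569 109.69973638]
```

View pics/w1.png

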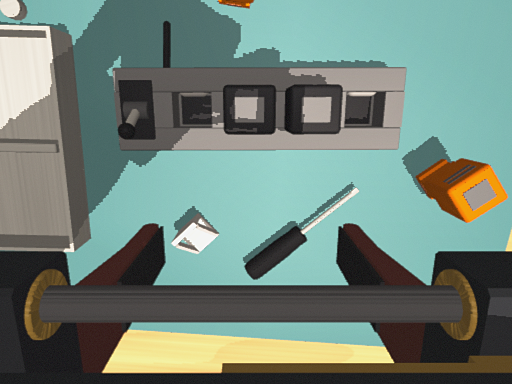

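```bash
python3 - <<'E'
from h import *
im=cv2.imread('pics/w1.png'); crop(im,105,50,415,165,2.55,'w1c.png')
c=(viewer.camera_params('wrist'),np.load('w1.npy'))
ch=np.array([plane(c,p,45) for p in [(117,68),(405.5,68),(399.5,150),(121,150)]])
print(ch.round(1),ch.mean(0),[np.linalg.norm(ch[i]-ch[(i+1)%4]).round(1) for i in range(4)],[np.degrees(np.arctan2(*(ch[(i+1)%4]-ch[i])[1::-1])).round(1) for i in range(4)])
print('ball',plane(c,(128,129),82))
E
```

```text
[[ 585.9 -118.5   45. ]
 [ 607.9 -409.7   45. ]
 [ 525.5 -418.7   45. ]
 [ 503.1 -121.2   45. ]] [ 555.60544141 -267.01358155   45.        ] [np.float64(292.0), np.float64(82.8), np.float64(298.3), np.float64(82.9)] [np.float64(-85.7), np.float64(-173.8), np.float64(94.3), np.float64(1.8)]
ball [ 528.81209385 -141.77219333   82.        ]
```

View pics/w1c.png

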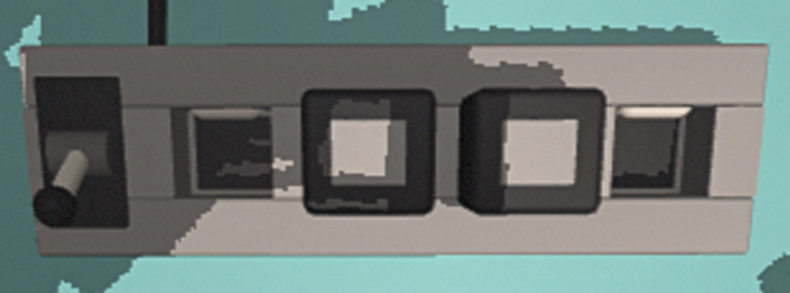

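```bash
python3 - <<'E'
from h import *
yaw=np.radians(4.3); a=np.array([np.cos(yaw),np.sin(yaw),0]); q=down(yaw)
piv=np.array([546.,-140.5,0])
set_gripper(0)
P=lambda x,tz: (piv+a*x+[0,0,tz+80]).tolist()
env.reach(P(-60,140),q)
env.move_l(P(-60,76),q)
print(env.move_l(P(-30,76),q,rate=60,f_stop=15))
print(env.move_l(P(4,74),q,rate=40,f_stop=15))
s=env.read_state(); print((s['tool_pos']-piv)@a,s['force'],s['time_s'])
env.move_l(P(-40,78),q); env.move_l(P(-60,140),q)
s=env.read_state();
env.reach([490,-262,330],q); env.hold(0.2)
im=viewer.camera('wrist'); cv2.imwrite('pics/w2.png',im);crop(im,90,30,420,165,2.4,'w2c.png')
cv2.imwrite('pics/side2.png',viewer.camera('side')); print(env.read_state()['time_s'])
E
```

```text
False
True
1.0827193845838723 [-1.77089143 -0.75813039  2.78844317] 6.025
8.0083
```

View pics/w2c.png

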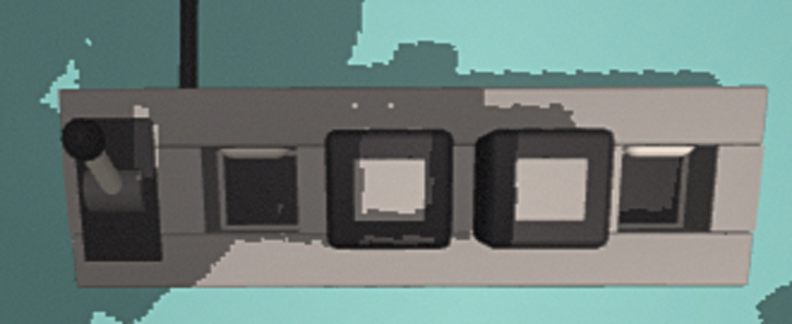

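```bash
python3 - <<'E'
from h import *
c=cam('wrist');print('ball',(plane(c,(124.6,87.5),82)-[546,-140.5,0]).round(1))
yaw=np.radians(7.4)
env.reach([575,289,400],down(yaw)); env.hold(0.3)
c=cam('wrist'); im=viewer.camera('wrist'); np.save('w3.npy',c[1])
cv2.imwrite('pics/w3.png',im); 
s=env.read_state(); print(s['tool_pos'],s['time_s'],s['qpos'].round(2))
E
```

```text
ball [20.2  2.8 82. ]
[575.16591572 288.61089666 400.00489233] 10.3833 [ 0.45  0.36  1.49 -0.    1.29  1.89]
```

View pics/w3.png

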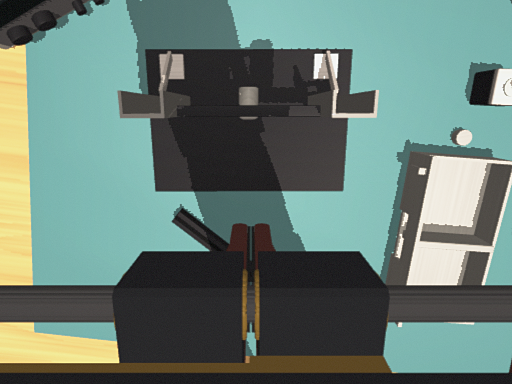

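```bash
python3 - <<'E'
from h import *
im=cv2.imread('pics/w3.png'); crop(im,100,80,260,130,5,'w3a.png'); crop(im,240,80,400,130,5,'w3b.png')
E
```

```text
(no output)
```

View pics/w3a.png

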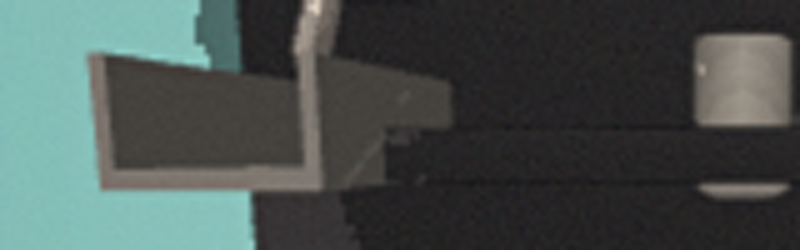

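View pics/w3b.png

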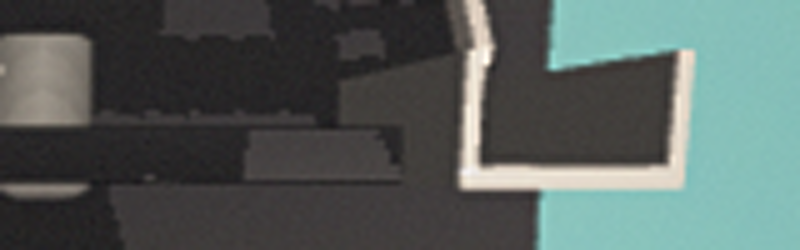

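```bash
python3 - <<'E'
from h import *
c=(viewer.camera_params('wrist'),np.load('w3.npy'))
px=[(119.6,117.7),(164.2,117.7),(331.4,117.5),(376.6,117.5)]
P=np.array([plane(c,p,152) for p in px]); print(P.round(1),np.linalg.norm(np.diff(P,axis=0),axis=1).round(1))
m=P.mean(0); e=P[2:].mean(0)-P[:2].mean(0); yaw=np.arctan2(e[0],-e[1]); print('yaw',np.degrees(yaw),np.linalg.norm(e))
a=np.array([np.cos(yaw),np.sin(yaw),0]); print('face mid',m,'origin',m-56*a)
pin=plane(c,(249,117.5),80); y=np.array([-a[1],a[0],0]);print('pin',pin,(pin-m)@y,(pin-m)@a)
# tray rough in this view vs known
print(env.read_state()['time_s'])
E
```

```text
[[617.7 419.4 152. ]
 [622.9 377.7 152. ]
 [642.9 221.6 152. ]
 [648.3 179.4 152. ]] [ 42.  157.4  42.6]
yaw 7.28031421613675 199.69811550992966
face mid [632.95058948 299.52677752 152.        ] origin [577.40205918 292.43024448 152.        ]
pin [631.57941476 298.63440545  80.        ] -0.7114173293468615 -1.473205147391545
10.3833
```

```bash
python3 - <<'E'
from h import *
p=viewer.camera_params('wrist');T=np.linalg.inv(np.array(p['tool_from_camera']))
q=T@[0,0,80,1]; print('tip axis px',p['cx']+p['fx']*q[0]/-q[2],p['cy']-p['fy']*q[1]/-q[2])
set_gripper(70)
env.reach([497,-70,330],down(np.radians(93.5))); env.hold(0.3)
c=cam('wrist'); im=viewer.camera('wrist'); np.save('w4.npy',c[1])
cv2.imwrite('pics/w4.png',im); 
s=env.read_state(); print(s['tool_pos'],s['time_s'],s['qpos'].round(2))
E
```

```text
tip axis px 253.07846594353904 243.97175917201284
[497.08456742 -69.81685442 329.9894554 ] 13.7167 [-0.16  0.21  1.87  0.    1.06 -0.22]
```

View pics/w4.png

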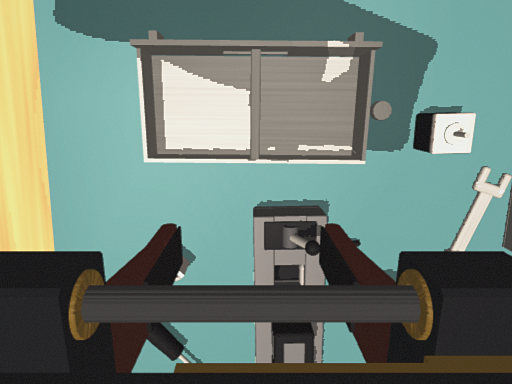

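```bash
python3 - <<'E'
from h import *
im=cv2.imread('pics/w4.png'); crop(im,120,25,400,175,2.8,'w4a.png'); crop(cv2.imread('pics/w3.png'),210,200,300,300,6,'w3s.png')
E
```

```text
(no output)
```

View pics/w4a.png

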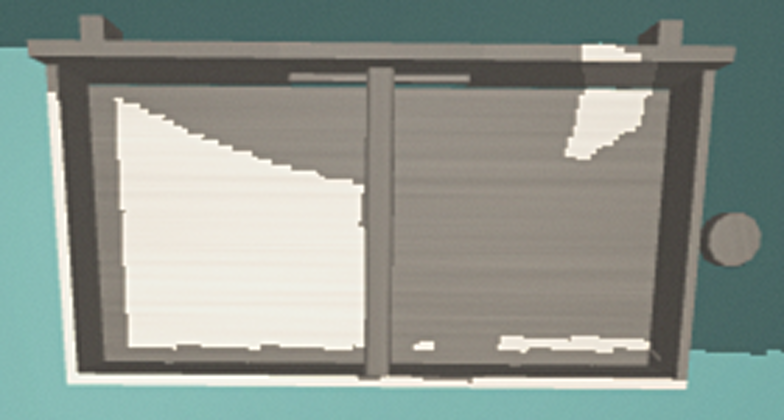

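View pics/w3s.png

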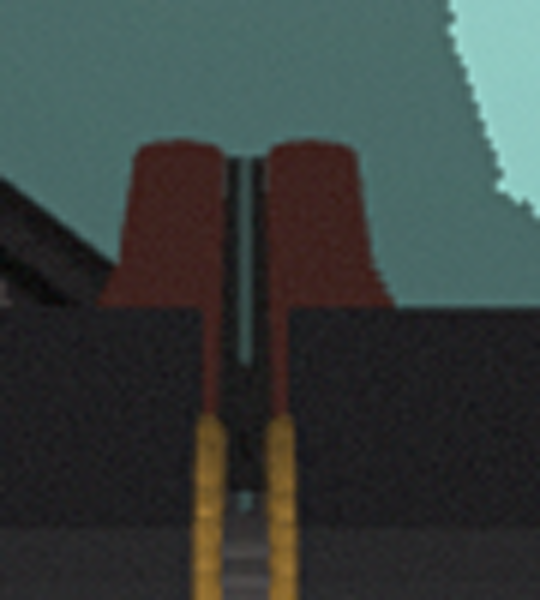

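```bash
python3 - <<'E'
from h import *
yaw=np.radians(187.3)
env.reach([577.4+80,292.4+10,400],down(yaw)); env.hold(0.3)
c=cam('wrist'); im=viewer.camera('wrist'); np.save('w5.npy',c[1])
cv2.imwrite('pics/w5.png',im); 
s=env.read_state(); print(s['tool_pos'],s['time_s'],s['qpos'].round(2))
crop(im,100,80,400,220,2.6,'w5a.png')
E
```

```text
[657.50716245 301.80844763 400.09731712] 15.5917 [ 0.41  0.49  1.29 -0.    1.36 -1.28]
```

View pics/w5.png

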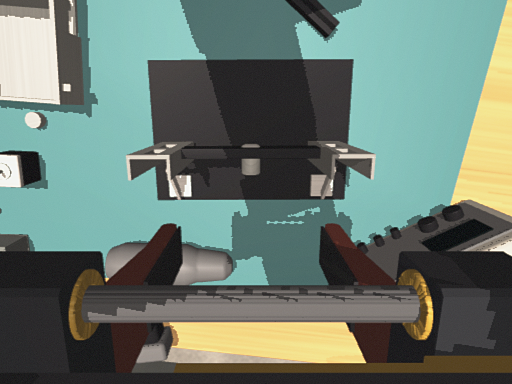

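View pics/w5a.png

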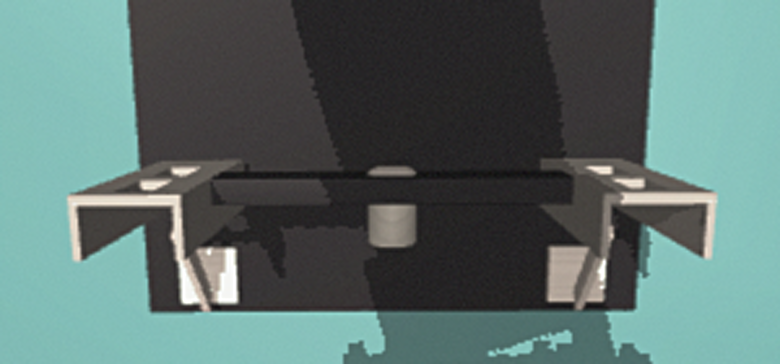

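```bash
python3 - <<'E'
from h import *
pr=viewer.camera_params('wrist')
for f,px in (('w3',[(119.6,117.7),(164.2,117.7),(331.4,117.5),(376.6,117.5)]),('w5',[(u/2.6+99.7,v/2.6+79.7) for u,v in [(69,195),(184,194),(602,193.5),(717,193.5)]])):
    c=(pr,np.load(f+'.npy')); P=np.array([plane(c,p,152) for p in px]); print(P.round(1).tolist(),np.linalg.norm(np.diff(P,axis=0),axis=1).round(1))
    e=P[2:].mean(0)-P[:2].mean(0); print(P.mean(0).round(2),np.degrees(np.arctan2(e[0],-e[1])))
E
```

```text
[[617.7, 419.4, 152.0], [622.9, 377.7, 152.0], [642.9, 221.6, 152.0], [648.3, 179.4, 152.0]] [ 42.  157.4  42.6]
[632.95 299.53 152.  ] 7.28031421613675
[[648.3, 180.6, 152.0], [642.6, 223.0, 152.0], [623.2, 377.2, 152.0], [617.9, 419.7, 152.0]] [ 42.8 155.4  42.8]
[633.02 300.12 152.  ] -172.78830712475522
```

```bash
python3 - <<'E'
from h import *
env.reach([497,-70,330],down(np.radians(93.5))); env.hold(0.3)
c=cam('wrist'); im=viewer.camera('wrist'); cv2.imwrite('pics/w6.png',im)
d=np.abs(im.astype(int)-cv2.imread('pics/w4.png')).mean(2)[:200]; print('diff',d.mean(),(d>40).sum())
F=lambda u,v:(u/2.8+119.7,v/2.8+24.7)
# front lip outer top corners z44; back plate outer top corners z62
fl=[plane(c,F(*p),44) for p in ((67,385),(687,387))]; bp=[plane(c,F(*p),62) for p in ((27,41),(735,48))]
wb=[plane(c,F(*p),50) for p in ((380,68),(377,378))]
for n,a in (('front',fl),('back',bp),('web',wb)): print(n,np.round(a,1).tolist(),np.linalg.norm(a[1]-a[0]).round(1),np.degrees(np.arctan2(*(a[1]-a[0])[1::-1])).round(2),((a[0]+a[1])/2).round(1))
print(env.read_state()['time_s'])
E
```

```text
diff 1.6411458333333335 257
front [[380.7, -64.4, 44.0], [620.4, -50.9, 44.0]] 240.1 3.23 [500.5 -57.7  44. ]
back [[374.6, 55.2, 62.0], [613.9, 67.4, 62.0]] 239.7 2.91 [494.3  61.3  62. ]
web [[494.3, 55.8, 50.0], [500.1, -53.7, 50.0]] 109.7 -86.96 [497.2   1.1  50. ]
17.4667
```

```bash
python3 - <<'E'
from h import *
set_gripper(60)
q=down(np.radians(93.05)); o=[497.1,6.8]
env.reach(o+[160],q)
print(env.move_l(o+[98],q,rate=80,f_stop=15))
set_gripper(0)
s=env.read_state();print(s['width'],s['force'],s['tool_pos'])
env.move_l(o+[140],q,rate=60); env.hold(.2)
s=env.read_state();print(s['width'],s['force'],s['wrist_torque'],s['time_s'])
env.move_l(o+[260],q,rate=150)
yaw=np.radians(7.25); a=np.array([np.cos(yaw),np.sin(yaw),0]); rk=np.array([633.0,299.8,0])-56*a; np.save('rk.npy',rk)
q2=down(yaw)
p=rk-110*a
env.reach([p[0],p[1],260],q2); env.hold(.2)
s=env.read_state();print(s['width'],s['force'],s['wrist_torque'],s['tool_pos'],s['time_s'])
for n in ('wrist','side'): cv2.imwrite(f'pics/{n}7.png',viewer.camera(n))
E
```

```text
False
9.750110393334321 [-0.28773287  1.18240265  0.85027113] [497.13065987   6.8169065   98.01747056]
9.6743795202935 [ 0.97261479  0.57878069 -5.3672738 ] [-0.00066545 -0.13585602 -0.00017022] 21.4417
9.795065924698344 [ 0.22877654  0.63727782 -5.09089616] [-0.02114858 -0.01366807 -0.01462298] [468.46650848 278.46554481 259.98664083] 24.35
```

View pics/wrist7.png

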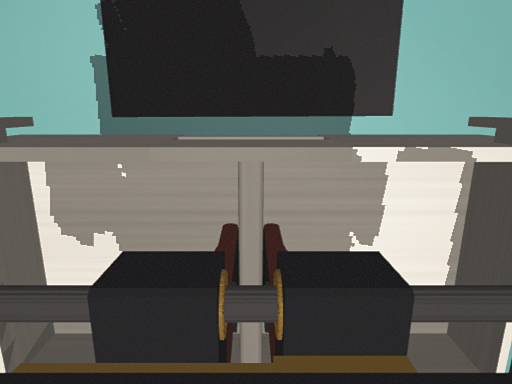

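View pics/side7.png

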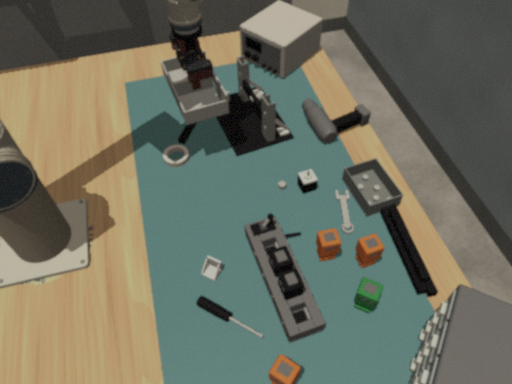

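```bash
python3 - <<'E'
from h import *
yaw=np.radians(7.25); a=np.array([np.cos(yaw),np.sin(yaw),0]);y=np.array([-a[1],a[0],0]); rk=np.load('rk.npy');q2=down(yaw)
P=lambda x,z:(rk+x*a+[0,0,z+98]).tolist()
env.move_l(P(-110,83),q2,rate=120)
print(env.move_l(P(-15,83),q2,rate=120,f_stop=12)); env.hold(.2)
print(env.read_state()['force'])
r=env.move_l(P(4,83),q2,rate=20,f_stop=8)
s=env.read_state();d=s['tool_pos']-rk;print(r,d@a,d@y,d[2]-98,s['force'],s['wrist_torque'],s['width'],s['time_s'])
for n in ('wrist','side','top'): cv2.imwrite(f'pics/{n}8.png',viewer.camera(n))
crop(cv2.imread('pics/side8.png'),150,10,320,160,4.5,'s8c.png')
E
```

```text
False
[ 0.04031312  0.20876557 -5.01159012]
True 1.6408493554674737 -0.32506341713127923 81.61887642019192 [-0.54658989  0.65442406 -5.03100958] [ 0.01883293 -0.00018989 -0.00626605] 9.552681038314693 27.2833
```

View pics/s8c.png

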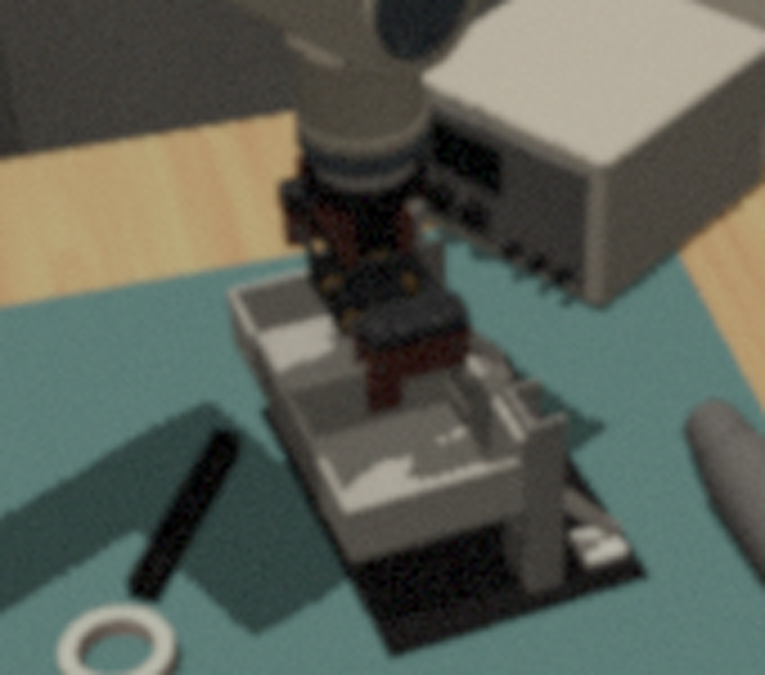

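View pics/wrist8.png

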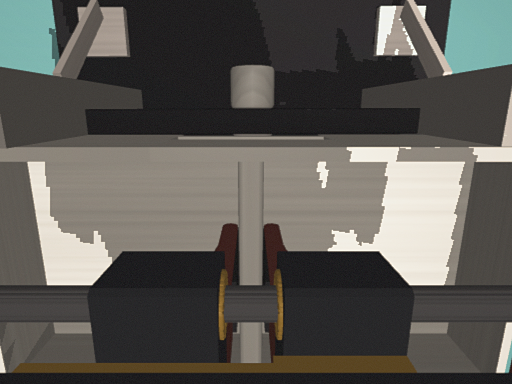

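```bash
python3 - <<'E'
from h import *
yaw=np.radians(7.25); a=np.array([np.cos(yaw),np.sin(yaw),0]);y=np.array([-a[1],a[0],0]); rk=np.load('rk.npy');q2=down(yaw)
P=lambda x,z:(rk+x*a+[0,0,z+98]).tolist()
def rep(r):
    s=env.read_state();d=s['tool_pos']-rk;print(r,(d@a).round(2),(d@y).round(2),(d[2]-98).round(2),s['force'].round(1),s['wrist_torque'].round(2),round(s['width'],2),s['time_s'])
env.move_l(P(0.8,82),q2,rate=20); rep('back')
rep(env.move_l(P(0.8,70),q2,rate=20,f_stop=20))
rep(env.move_l(P(0.8,57),q2,rate=15,f_stop=28))
for n in ('wrist',): cv2.imwrite(f'pics/{n}9.png',viewer.camera(n))
E
```

```text
back 0.67 -0.01 81.85 [ 0.6 -0.9 -4.8] [ 0.02 -0.03  0.02] 9.71 27.6833
True 0.46 0.0 71.43 [-0.1 -0.2  4.8] [-0.03  0.01  0.15] 9.92 28.2667
True 0.82 0.03 68.82 [-0.   0.6  5.5] [-0.16  0.39  0.2 ] 9.92 28.7583
```

View pics/wrist9.png

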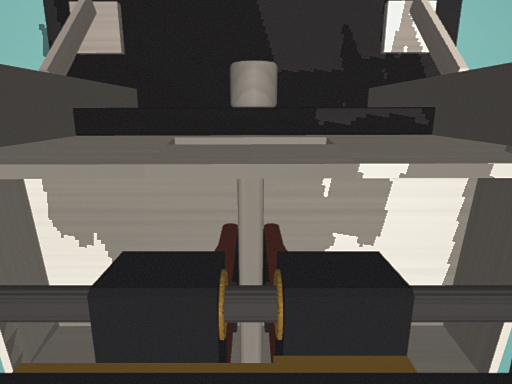

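```bash
python3 - <<'E'
from h import *
yaw=np.radians(7.25); a=np.array([np.cos(yaw),np.sin(yaw),0]);y=np.array([-a[1],a[0],0]); rk=np.load('rk.npy');q2=down(yaw)
set_gripper(40); env.hold(.3)
s=env.read_state();print(s['force'],s['time_s'])
z=s['tool_pos'][2]
p=rk.copy()
env.move_l([*s['tool_pos'][:2],z+70],q2,rate=150)
env.hold(.2)
c=cam('wrist');np.save('w10.npy',c[1])
for n in ('wrist','side','top'): cv2.imwrite(f'pics/{n}10.png',viewer.camera(n))
crop(cv2.imread('pics/side10.png'),150,10,320,160,4.5,'s10c.png')
print(env.read_state()['time_s'])
E
```

```text
[ 0.76514416 -0.14619943 -0.41327802] 29.7667
30.7333
```

View pics/s10c.png

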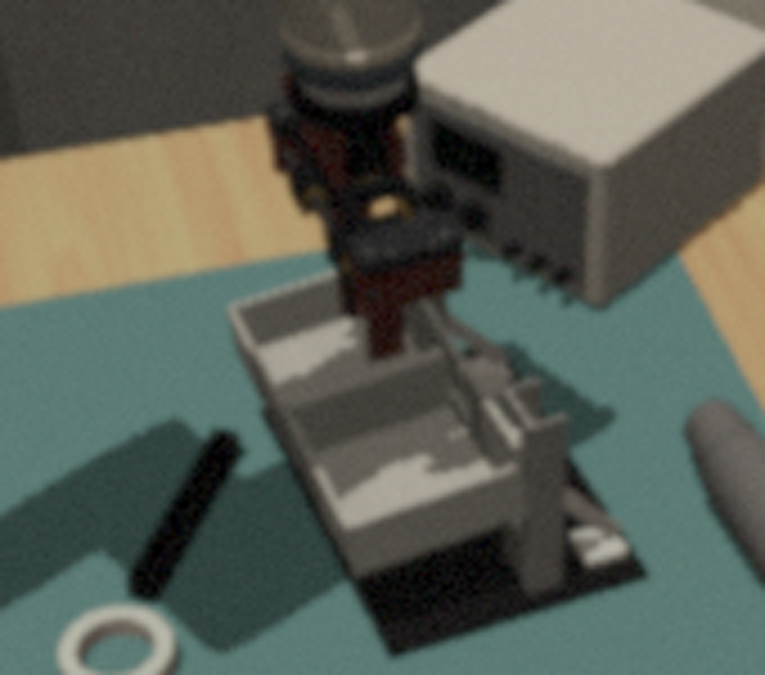

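View pics/wrist10.png

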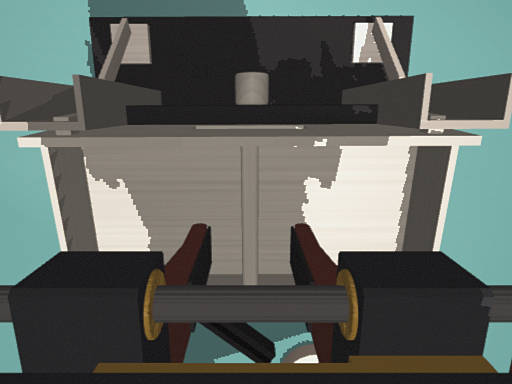

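```bash
cat > press.py <<'E'
from h import *
import sys
X=float(sys.argv[1]);F=float(sys.argv[2]);n0=sys.argv[3]
yaw=np.radians(7.25); a=np.array([np.cos(yaw),np.sin(yaw),0]);y=np.array([-a[1],a[0],0]); rk=np.load('rk.npy');q2=down(yaw)
set_gripper(0)
P=lambda x,z:(rk+x*a+[0,0,z+80]).tolist()
env.move_l(P(X,135),q2)
r=env.move_l(P(X,104),q2,rate=25,f_stop=F)
def rep(r):
    s=env.read_state();d=s['tool_pos']-rk;print(r,(d@a).round(2),(d@y).round(2),'tip z',(d[2]-80).round(2),s['force'].round(1),s['wrist_torque'].round(2),s['time_s'])
rep(r); env.hold(.3); rep('')
env.move_l(P(X,140),q2)
env.move_l(P(0,168-8),q2); env.hold(.2)
rep('')
np.save(n0+'.npy',cam('wrist')[1])
for n in ('wrist','side'): cv2.imwrite(f'pics/{n}{n0}.png',viewer.camera(n))
crop(cv2.imread(f'pics/side{n0}.png'),150,10,320,160,4.5,f's{n0}c.png')
E
python3 press.py 35 35 11
```

```text
True 35.05 0.03 tip z 109.39 [-1.  -0.1  8.2] [-0.19  0.29  0.  ] 32.9583
 35.05 0.06 tip z 109.4 [-1.9 -1.4  6.9] [-0.13  0.33 -0.04] 33.2583
 0.44 -0.08 tip z 159.32 [ 0.9  0.3 -0.2] [ 0.02 -0.01 -0.03] 34.2333
```

View pics/wrist11.png

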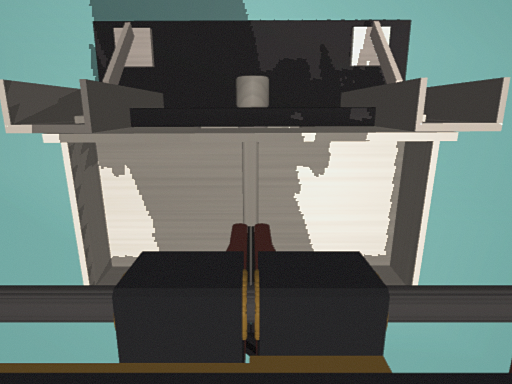

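View pics/s11c.png

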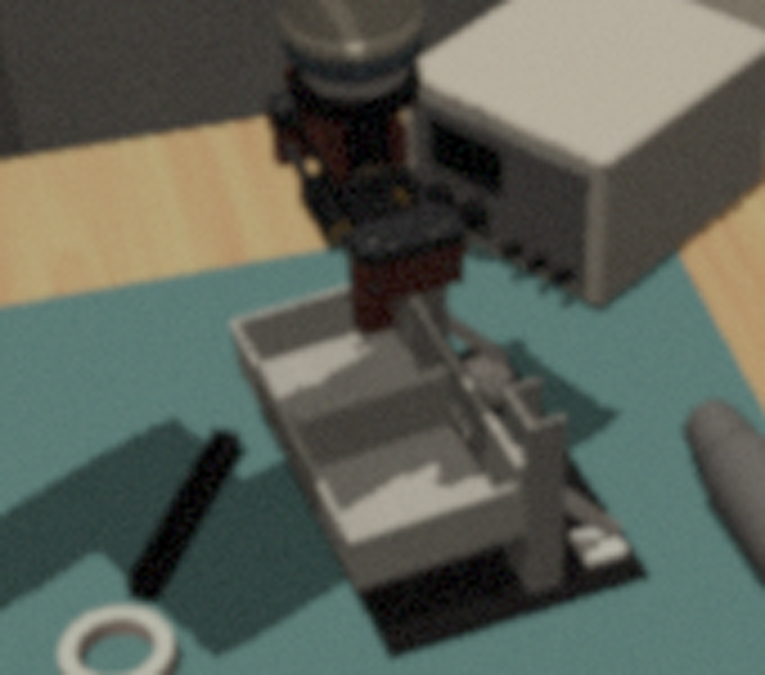

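```bash
python3 - <<'E'
from h import *
ims=[cv2.resize(cv2.imread(f'pics/wrist{n}.png')[60:140,200:300],None,fx=5,fy=5,interpolation=cv2.INTER_CUBIC) for n in ('10','11')]
w3=cv2.resize(cv2.imread('pics/w3.png')[80:125,200:300],None,fx=5,fy=5,interpolation=cv2.INTER_CUBIC)
cv2.imwrite('pics/pins.png',cv2.resize(np.hstack([ims[0],ims[1]]),(800,320)))
for n in ('10','11'):
    m=cv2.imread(f'pics/wrist{n}.png')[60:125,253].mean(1) if 0 else None
    col=cv2.imread(f'pics/wrist{n}.png')[60:115,248:256].mean((1,2)).round(0); print(n,list(zip(range(60,115),col.astype(int))))
E
```

```text
10 [(60, np.int64(33)), (61, np.int64(33)), (62, np.int64(32)), (63, np.int64(33)), (64, np.int64(34)), (65, np.int64(32)), (66, np.int64(33)), (67, np.int64(33)), (68, np.int64(32)), (69, np.int64(32)), (70, np.int64(27)), (71, np.int64(43)), (72, np.int64(111)), (73, np.int64(133)), (74, np.int64(131)), (75, np.int64(131)), (76, np.int64(131)), (77, np.int64(132)), (78, np.int64(134)), (79, np.int64(136)), (80, np.int64(137)), (81, np.int64(136)), (82, np.int64(136)), (83, np.int64(136)), (84, np.int64(137)), (85, np.int64(137)), (86, np.int64(137)), (87, np.int64(135)), (88, np.int64(134)), (89, np.int64(133)), (90, np.int64(131)), (91, np.int64(132)), (92, np.int64(134)), (93, np.int64(138)), (94, np.int64(138)), (95, np.int64(139)), (96, np.int64(137)), (97, np.int64(136)), (98, np.int64(135)), (99, np.int64(134)), (100, np.int64(135)), (101, np.int64(134)), (102, np.int64(132)), (103, np.int64(128)), (104, np.int64(90)), (105, np.int64(32)), (106, np.int64(30)), (107, np.int64(34)), (108, np.int64(34)), (109, np.int64(34)), (110, np.int64(32)), (111, np.int64(33)), (112, np.int
[... 500 characters left out ...]
 (82, np.int64(134)), (83, np.int64(135)), (84, np.int64(134)), (85, np.int64(134)), (86, np.int64(134)), (87, np.int64(135)), (88, np.int64(136)), (89, np.int64(135)), (90, np.int64(134)), (91, np.int64(132)), (92, np.int64(131)), (93, np.int64(130)), (94, np.int64(130)), (95, np.int64(132)), (96, np.int64(136)), (97, np.int64(137)), (98, np.int64(136)), (99, np.int64(135)), (100, np.int64(135)), (101, np.int64(133)), (102, np.int64(134)), (103, np.int64(133)), (104, np.int64(134)), (105, np.int64(130)), (106, np.int64(119)), (107, np.int64(57)), (108, np.int64(27)), (109, np.int64(33)), (110, np.int64(35)), (111, np.int64(34)), (112, np.int64(33)), (113, np.int64(33)), (114, np.int64(30))]
```

View pics/pins.png

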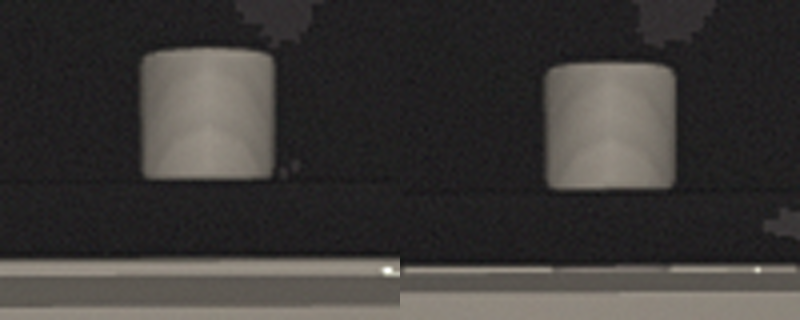

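```bash
python3 - <<'E'
from h import *
yaw=np.radians(7.25); a=np.array([np.cos(yaw),np.sin(yaw),0]);y=np.array([-a[1],a[0],0]); rk=np.load('rk.npy');q2=down(yaw)
P=lambda x,z:(rk+x*a+[0,0,z+98]).tolist()
def rep(r):
    s=env.read_state();d=s['tool_pos']-rk;print(r,(d@a).round(2),(d@y).round(2),'z',(d[2]-98).round(2),s['force'].round(1),s['wrist_torque'].round(2),round(s['width'],2),s['time_s'])
set_gripper(40)
X=25
env.move_l(P(X,85),q2); env.move_l(P(X,60),q2,rate=60,f_stop=15)
set_gripper(0); rep('grip')
rep(env.move_l(P(X,67),q2,rate=15,f_stop=14))
rep(env.move_l(P(X,60),q2,rate=15,f_stop=25))
set_gripper(40); env.move_l(P(X,90),q2)
E
python3 press.py 35 35 12
```

```text
grip 25.1 0.11 z 60.24 [0.2 0.6 2. ] [0.11 0.13 0.19] 9.93 36.8167
True 25.05 -0.16 z 61.62 [ 0.5 -0.1  1.7] [ 0.09 -0.25  0.18] 10.2 37.1333
False 25.1 -0.05 z 60.31 [-0.6 -0.9  5.5] [-0.1   0.02  0.21] 9.61 37.3833
True 35.0 0.0 tip z 109.43 [-1.8 -0.5  7. ] [-0.15  0.28  0.  ] 40.4167
 34.97 -0.01 tip z 109.42 [-1.9 -1.8  7.8] [-0.17  0.34 -0.03] 40.7167
 0.44 -0.06 tip z 159.31 [ 0.4  0.1 -0.5] [0.03 0.   0.01] 41.6917
```

View pics/s12c.png

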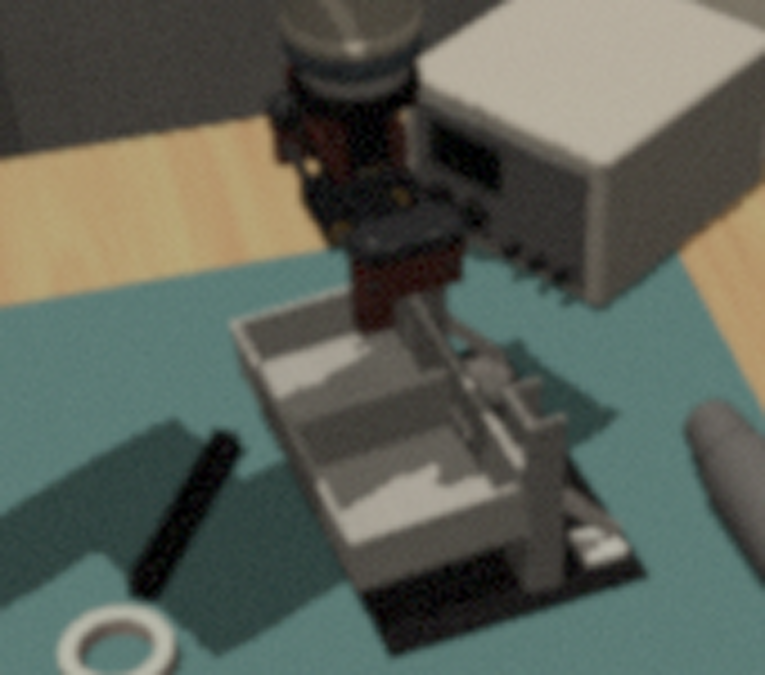

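```bash
cat > pack.py <<'E'
from h import *
import sys
by=float(sys.argv[1]); ty=float(sys.argv[2]); tag=sys.argv[3]
cy=np.radians(4.3); C=np.array([555.6,-266.5]); p=C+by*np.array([-np.sin(cy),np.cos(cy)])
q=down(cy+np.pi/2)
yaw=np.radians(7.25); a=np.array([np.cos(yaw),np.sin(yaw)]);y=np.array([-a[1],a[0]]); rk=np.load('rk.npy')[:2]
t=rk-6*a+ty*y; q2=down(yaw+np.pi/2)
def rep(r):
    s=env.read_state();print(r,s['tool_pos'].round(1),s['force'].round(1),round(s['width'],2),round(s['time_s'],1)); return s
set_gripper(76)
env.reach([*p,230],q)
rep(env.move_l([*p,136],q,rate=90,f_stop=12))
set_gripper(0); s=rep('grip')
if not 40<s['width']<48: sys.exit('bad grip')
env.move_l([*p,152],q,rate=25); s=rep('pull')
env.move_l([*p,190],q,rate=60); env.move_l([*p,300],q); env.hold(.2); s=rep('up')
cv2.imwrite(f'pics/up{tag}.png',viewer.camera('side'))
if s['width']<40: sys.exit('lost')
env.reach([*t,300],q2); env.hold(.2); s=rep('over')
cv2.imwrite(f'pics/over{tag}w.png',viewer.camera('wrist'));cv2.imwrite(f'pics/over{tag}.png',viewer.camera('side'))
E
python3 pack.py 10 60 A
```

```text
False [ 555.2 -256.7  136.6] [ 0.  -0.2 -0.3] 75.95 46.3
grip [ 555.  -256.6  136.2] [0.2 0.2 1.7] 44.12 46.9
pull [ 554.8 -256.4  152. ] [ 2.9  1.3 -9.5] 43.61 47.7
up [ 554.4 -256.3  298.8] [-0.4 -0.6 -3.8] 43.48 49.5
over [564.3 350.8 300. ] [-0.3  0.2 -3.2] 43.58 52.0
```

View pics/overAw.png

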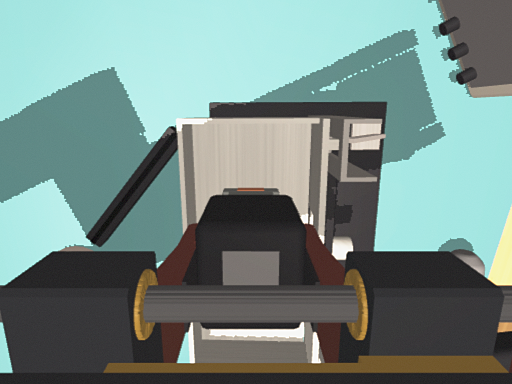

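View pics/overA.png

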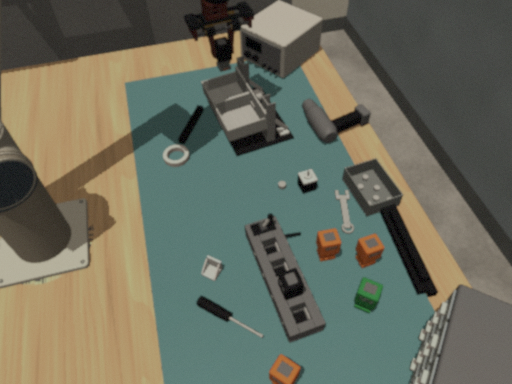

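```bash
cat > place.py <<'E'
from h import *
import sys
ty=float(sys.argv[1]); tag=sys.argv[2]
yaw=np.radians(7.25); a=np.array([np.cos(yaw),np.sin(yaw)]);y=np.array([-a[1],a[0]]); rk=np.load('rk.npy')[:2]
t=rk-6*a+ty*y; q2=down(yaw+np.pi/2)
def rep(r):
    s=env.read_state();print(r,s['tool_pos'].round(1),s['force'].round(1),round(s['width'],2),round(s['time_s'],1)); return s
env.move_l([*t,205],q2); env.hold(.2)
rep(env.move_l([*t,184],q2,rate=25,f_stop=6))
set_gripper(60); env.hold(.2); s=rep('open')
env.move_l([*t,300],q2); env.hold(.3)
cv2.imwrite(f'pics/pl{tag}w.png',viewer.camera('wrist'));cv2.imwrite(f'pics/pl{tag}.png',viewer.camera('side')); rep('')
E
python3 place.py 60 A
```

```text
True [563.8 351.4 186.9] [-1.5 -0.3  5.2] 44.23 53.7
open [563.1 351.  185.8] [-0.2 -1.1  1.7] 59.91 54.4
 [563.8 351.4 299.5] [0.3 0.  0.6] 60.08 55.7
```

View pics/plAw.png

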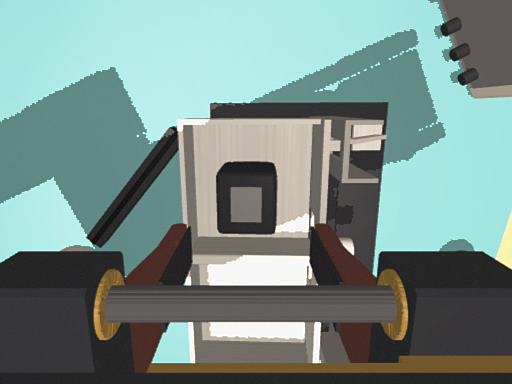

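```bash
python3 pack.py -50 -60 B
```

```text
False [ 559.7 -316.6  136.7] [0.2 0.1 0.4] 76.11 59.8
grip [ 559.6 -316.4  136.2] [0.9 0.4 1.3] 44.51 60.4
pull [ 559.5 -316.   151.4] [  5.4   1.1 -10.4] 44.15 61.2
up [ 559.  -316.1  298.8] [ 0.1  0.3 -3.5] 43.85 63.0
over [579.4 231.7 300. ] [ 0.1  0.6 -2.4] 43.83 65.3
```

View pics/overBw.png

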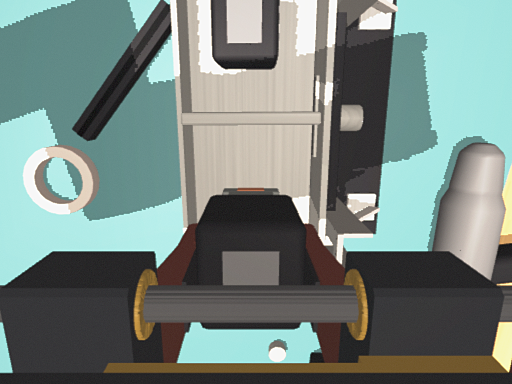

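```bash
python3 place.py -60 B; python3 - <<'E'
from h import *
env.reach([430,0,420],down(np.radians(90))); env.hold(.5)
for n in ('top','side'): cv2.imwrite(f'pics/{n}F.png',viewer.camera(n))
crop(cv2.imread('pics/sideF.png'),190,40,340,340,1.95,'sF.png')
crop(cv2.imread('pics/sideF.png'),190,50,310,160,6,'sF2.png'); crop(cv2.imread('pics/topF.png'),40,70,480,320,1.8,'tF.png')
print(env.read_state()['time_s'])
E
```

```text
True [578.9 232.4 186.8] [-0.8  0.   5.1] 43.83 67.1
open [578.3 232.1 185.9] [-0.4 -0.  -0.8] 59.94 67.7
 [579.  232.4 299.5] [-0.7  0.   1.2] 60.31 69.0
70.8
```

View pics/plBw.png

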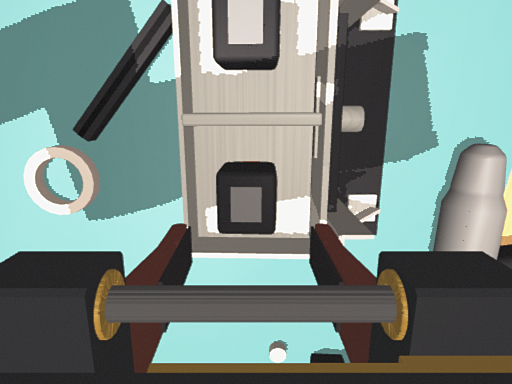

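View pics/sF2.png

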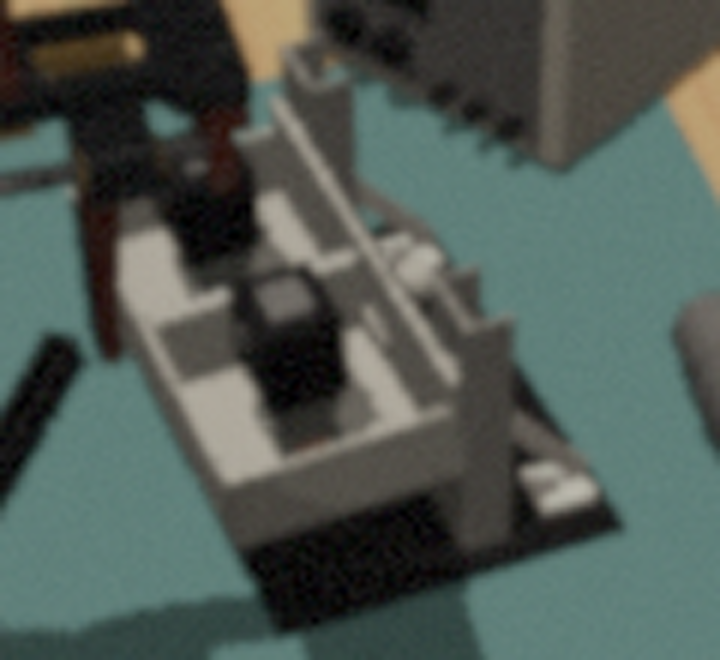

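View pics/tF.png

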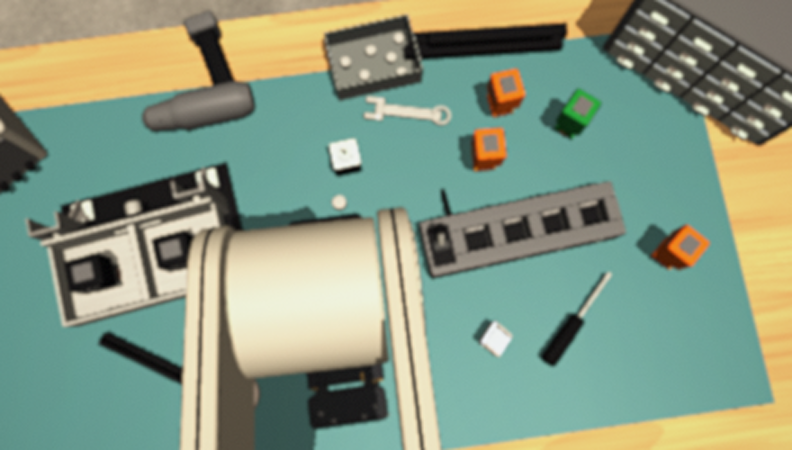

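View pics/sideF.png

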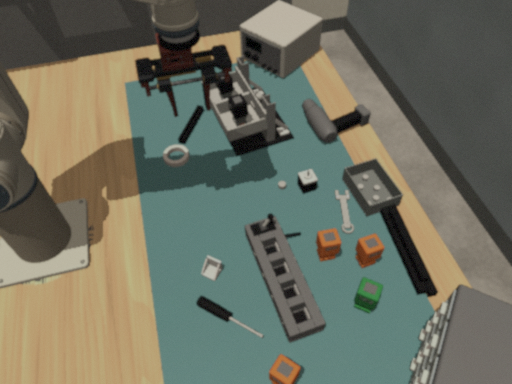

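```bash
python3 - <<'E'
from h import *
print(workorder.sign_off())
E
```

```text
the job is handed in; nothing more can be done
None
```

The job is done and handed in at about 71 s of the 210 s allowed. I switched the charger off, hung the tray on the upper slots, then moved both packs into it, one standing in each compartment. Only two packs were plugged in at the start.

**Checks that passed**
- **Charger:** the ball measured 20 mm behind its pivot, which is the OFF end, and the lever met its stop. All four wells are empty in the last top picture.
- **Tray:** the fingertips stopped at z = 109.4 mm on the web, against 110 mm for a fully hung tray. I pressed with up to 35 N.
- **Lock:** I inferred this from a lift test, because the pin itself is hidden from the cameras. The tray gave 1.6 mm and then resisted with more than 14 N.
- **Packs:** both stand upright between the lips and the web.
- **Bystanders:** by eye, the other things look to be where they were; I did not measure them.

**What went differently**
- My first push while gripping the web tilted the tray when it met the pin. I let it go and pressed on the web near the back plate, which seated it.
- The closed fingers showed about 1.3 mm to one side of where the wrist camera's calibration put them. Two opposite views of the rack agreed to 0.6 mm, so I used their mean.

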